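Top up the dish stack and press its label holder home

ROBOT

A 7-joint arm with a two-finger parallel gripper is mounted at the origin on the work surface. World frame = base frame: x ahead of the robot, y to its left, z up, the work surface at z = 0. Lengths are in mm, angles in rad, forces in N, time in s.
With the tool pointing down it reaches from about 425 to 1025 mm from the base axis. Payload 3.6 kg.
Tool frame: the origin (TCP) lies at the very end of the fingers, on their centre line; the grasp point (between the pads) lies 19 mm behind it; z points along the fingers, y is the line along which they close (so a half turn about z gives the same grasp; the last joint's range is limited). The gripper opens to 85 mm and grips with 20 to 120 N. Pads are 22 mm wide; open, the fingers measure 114 mm over their backs; the gripper's body (76 mm by 85 mm) begins 54 mm behind the grasp point. The pads swing forward as they close: fully open they stand 13 mm farther back than shut.
Start: joints at [-1.435, 0.591, 0.048, 1.609, -0.033, 0.943, -0.034], TCP at [165.138, 705.946, 231.302] pointing down, gripper open.
Joint ranges: [-2.69, 2.69], [-0.47, 2.24], [-1.27, 1.36], [0.19, 2.51], [-1.53, 4.68], [0.08, 2.07], [-3.09, 3.09]. Speed limits (rad/s): [2.57, 2.57, 3.14, 3.14, 3.14, 3.14, 3.14].

INTERFACE

Orientations are given as a unit quaternion [x, y, z, w].
In Python, from station import ctrl, camera, camera_info, models gives the robot as it stands. Calls block until the motion is done:
- ctrl.move_to(position, orientation): joint-space move of the TCP to a pose.
- ctrl.servo_line(position, attitude=None, velocity=150, force_limit=None): straight line of the TCP; attitude=None keeps the orientation; velocity is the mean speed in mm/s. With force_limit (N) it stops when the force on the tool has changed by that much, and returns True; else False.
- ctrl.move_j(angles): joint-space move.
- ctrl.let_go() and ctrl.gripper_close(grasp_force=None): open the fingers fully, or close them until they stop; grasp_force is the grip in N (None keeps the last).
- ctrl.wait(seconds).
- ctrl.solve_ik(position, orientation): joint angles nearest the present ones, or None.
- camera(name): name is "side" or "top" or "wrist"; returns (picture, depth): 480x640x3 uint8, red, green, blue; 480x640 float32, mm along the optical axis (not along the pixel's ray), 0 where there is no reading.
- camera_info(name): a dict with "K" (3x3 intrinsics, pixels), "xyz" and "attitude" of the camera in the world; the wrist camera has in their place "T_tool_cam" (4x4, takes a point from camera to tool coordinates, whose origin is the TCP and whose axes are the flange's). Camera axes: x right, y up, looking along -z (the intrinsics and any distortion apply to the point x, -y, -z); pixel columns grow to the right and rows downward; lengths in mm; the calibration is good to about 2 mm. The wrist camera is an equidistant fisheye: a pixel r from the principal point sees the ray r / f radians off the axis. A picture is of the moment at which its call begins: read the wrist's pose just before it. camera_info takes no time and is no camera call.
A pose or a line that the arm cannot do raises ctrl.IKError and nothing moves.
- ctrl.hand_in(): hands the job in; it is judged then, once.
Trained networks look in the newest picture that a camera, given by its name, has taken for a name from the list of things; names that differ only in an ending like _2 or _b are one class to them, and where a whole thing is asked for, a point or a joint stands for the part that bears it (a point fixed in the world has none). Each returns a list of dicts, best first, with "p" (0 to 1); they miss things now and then, are a little off and sometimes report something else, mostly with a low value. They report only what shows in the picture. A call takes as long as a camera call. They do not tell look-alikes from the thing itself.
- models.recognise(camera, query): "bbox" ([left, top, right, bottom] in pixels, round what is visible of it).
- models.trace(camera, query): "region" (480x640 bool, what is visible of it) and "bbox" ([left, top, right, bottom] in pixels, round what is visible of it).
Readings, each from a call of its own:
- ctrl.get_clock(): time.
- ctrl.get_qpos(): joint angles.
- ctrl.get_dq(): joint speeds.
- ctrl.get_effort(): joint torques, N m.
- ctrl.get_position(): TCP position.
- ctrl.get_orientation(): TCP orientation.
- ctrl.get_contact_force(): force on the tool from outside, world axes, zero at the start.
- ctrl.get_moment(): the same for the moment, N m.
- ctrl.get_gripper_width(): finger opening in mm.
- ctrl.get_grip_force(): force on a finger pad.
Only numpy, scipy, OpenCV 4.12 (cv2) and the standard library are available. Lean on these libraries where they do the work, as an engineer would, in place of code of your own. Each camera call takes 0.05 s, during which the arm holds its last target. There are 200 camera calls.

TASK

Pick up the loose square white dish from the bench and nest it squarely into the top of the stack of two such dishes on the low shelf, setting it down and letting go of it without dropping it. Then take the wide label holder out of the wooden rack and push its blade down behind the metal lip of the pocket in the shelf's front edge that lies right in front of that stack, until its two shoulders sit down on the shelf edge. A spring at the bottom of the pocket pushes it back up, so finish while still holding it pressed fully home, and leave everything else where it stands.

Things in the scene. Friction and masses are not known exactly. Their poses are not given: they have to be found in the camera images.
- dish_loose: Loose square white ceramic dish on the bench, 26 mm tall, about 100 g. Origin: centre of underside, z up, xy along its sides. Top 16 mm: upright collar 60 mm square, wall 4 mm, open at the top. Below: a foot 10 mm tall tapering from 48 to 38 mm square. Nested, the foot goes inside the lower dish, the collar rests on its rim: origin 16 mm above the lower origin, any quarter turn, 2 mm play.
- dish_mid: Upper dish of the stack of two on the low shelf, same shape and axes as the loose dish; its rim is 26 mm above its origin.
- dish_low: Lower dish of that stack, same shape; it stands on the shelf deck, either in the left (y of riser positive) or in the right bay.
- riser: Low grey shelf, fixed, 360 mm wide, deck 50 mm above the bench. Origin: on the bench under the middle of the deck's front edge; z up, x away from the robot over the 170 mm deep deck, y left along the edge. On the front edge are two pockets open at the top, 200 mm apart, one before each bay. The stack stands about 75 mm behind the edge.
- pocket_left (a point): Centre of the left pocket's mouth, at deck height; axes as riser. The pocket is 68 mm along y, 12 mm along x between a metal lip (robot side) and the shelf front; it flares to 24 mm along x over its top 8 mm. Flat shelf edge at mouth height at both ends. A sprung steel rail lies 22 mm below the mouth.
- pocket_right (a point): The same for the right pocket (y of riser negative).
- rail_left (a joint): Travel of the sprung rail in the left pocket, m: 0 = up, grows as it is pushed down, at most 0.011. It takes about 3 N to start and 9 N at 0.008, which is where a holder's shoulders sit on the shelf edge.
- rail_right (a joint): The same for the right pocket.
- holder: Wide label holder: flat upright grey plate 8 mm thick, 69 mm tall, about 50 g, in the rack. Origin: centre of underside; x through the thickness, y along the width, z up; front and back alike. From below: blade 60 mm wide, 30 mm tall; shoulders 84 mm wide, 30 to 35 mm up; pane 60 mm wide with a paper card, 35 to 69 mm up, to grip across the thickness. Home: origin 30 mm below the pocket mouth.
- rack: Fixed wooden rack 50 x 150 mm, 30 mm tall, with two slots along its y. Origin: centre of its underside. The wide holder stands upright in the slot centred at y = +28 mm, its underside 6 mm above the bench and 24 mm deep in the slot, 1 mm play each side; leave the narrow tag in the other slot.
- tag: Narrow tag, 28 mm wide, 8 mm thick, 52 mm tall, upright in the rack's other slot (y = -50 mm); to be left alone. Origin: centre of its underside.
- teapot: White teapot with spout and handle (along its y), 80 mm tall, 96 mm across, standing in the other bay of the shelf; to be left alone. Origin: centre of its underside.
- round_cup: Round white cup, 58 mm across, 34 mm tall, on a thin dark plate on the bench; to be left alone. Origin: centre of its underside.
- saucer: Round white saucer, 90 mm across, 14 mm tall; to be left alone. Origin: centre of its underside.
- brush: Brush lying on the bench, along its x; to be left alone.
- mug: White mug, 72 mm across, 80 mm tall; to be left alone. Origin: centre of its underside.
Not all that is in view belongs to the job. What is shaped like the dish_loose but green is not meant.

How it is judged:
By the outcome, as a careful person would: the job done as asked, in the order asked, and still so for the second after the job is handed in, while the arm keeps its last pose, push and grip.
It also fails if it takes over 58 s, if anything falls off the work surface, if the arm or the gripper's body presses on something with over 40 N, if the wrist force passes 120 N, or if a joint passes its speed limit or range.

## Working session

There is one attempt and no reset: what is moved stays moved. The work goes in short steps, each a Python script; the robot and the scene stay as the last script left them, time stands still between calls to the robot, and variables do not carry over. Pictures are saved under pics/ and viewed, at most 10 in all, crops included, and the job is handed in when it is done.

```bash
ls; mkdir -p pics
python3 - <<'E'
from station import ctrl,camera,camera_info,models
import cv2,numpy as np
ims=[]
for n in("side","top"):
    p,d=camera(n); cv2.imwrite(f"pics/{n}0.png",p[:,:,::-1]); np.save(f"d_{n}.npy",d)
    print(n,camera_info(n))
    for q in("dish_loose","riser","holder","rack","teapot","tag"):
        print(q,[(np.round(r["bbox"]).tolist(),round(r["p"],2)) for r in models.recognise(n,q)])
print(camera_info("wrist"),ctrl.get_clock(),ctrl.get_orientation())
E
```

```text
pics
side {'K': array([[517.61239341,   0.        , 312.90213859],
       [  0.        , 517.61239341, 232.12989568],
       [  0.        ,   0.        ,   1.        ]]), 'xyz': array([-143.79466259,  708.52429317,  621.69281572]), 'attitude': array([-0.18158078,  0.48059989,  0.79459911, -0.32351881])}
dish_loose [([441.0, 220.0, 476.0, 239.0], 0.67)]
riser [([159.0, 211.0, 334.0, 309.0], 0.64)]
holder [([199.0, 312.0, 243.0, 344.0], 0.67)]
rack [([189.0, 318.0, 282.0, 365.0], 0.7), ([258.0, 192.0, 304.0, 231.0], 0.64)]
teapot [([261.0, 191.0, 301.0, 231.0], 0.65)]
tag [([254.0, 310.0, 266.0, 326.0], 0.61), ([196.0, 234.0, 236.0, 259.0], 0.55), ([408.0, 238.0, 445.0, 257.0], 0.26)]
top {'K': array([[525.84873279,   0.        , 318.82367168],
       [  0.        , 525.84873279, 238.17936949],
       [  0.        ,   0.        ,   1.        ]]), 'xyz': array([ 326.67531421,  -30.70419926, 1462.21273972]), 'attitude': array([ 0.05640676, -0.050344  , -0.69950324,  0.71061872])}
dish_loose [([395.0, 282.0, 422.0, 308.0], 0.93), ([445.0, 290.0, 470.0, 311.0], 0.76)]
riser [([229.0, 164.0, 361.0, 234.0], 0.7)]
holder [([189.0, 264.0, 220.0, 273.0], 0.6)]
rack [([185.0, 254.0, 243.0, 290.0], 0.8)]
teapot [([307.0, 176.0, 357.0, 215.0], 0.91)]
tag [([227.0, 274.0, 236.0, 280.0], 0.43)]
{'K': array([[371.64829954,   0.        , 320.38386839],
       [  0.        , 371.64829954, 233.16806759],
       [  0.        ,   0.        ,   1.        ]]), 'T_tool_cam': array([[-1.12508241e-03,  9.51701669e-01,  3.07022258e-01,
         7.85090258e+01],
       [ 9.99999362e-01,  1.10233371e-03,  2.47502773e-04,
        -1.61992883e-01],
       [-1.02892182e-04,  3.07022340e-01, -9.51702302e-01,
        -1.42500775e+02],
       [ 0.00000000e+00,  0.00000000e+00,  0.00000000e+00,
         1.00000000e+00]])} 0.7 [1.14652477e-01 9.93405659e-01 6.66615785e-05 3.08210066e-05]
```

Run:
```python
import cv2
t=cv2.imread("pics/top0.png")[140:340,160:500]; s=cv2.imread("pics/side0.png")[180:380,150:500]
t=cv2.resize(t,(800,470),interpolation=cv2.INTER_CUBIC)
cv2.imwrite("pics/t1.png",t); cv2.imwrite("pics/s1.png",cv2.resize(s,(800,457),interpolation=cv2.INTER_CUBIC))
```

```text
(no output)
```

View pics/t1.png

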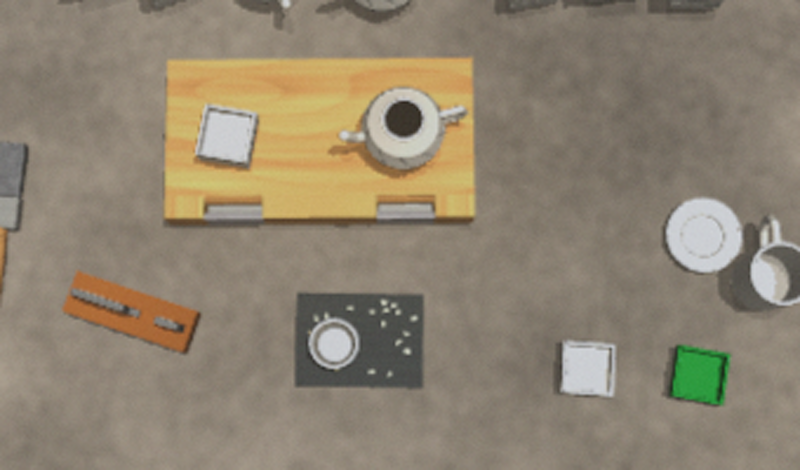

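View pics/s1.png

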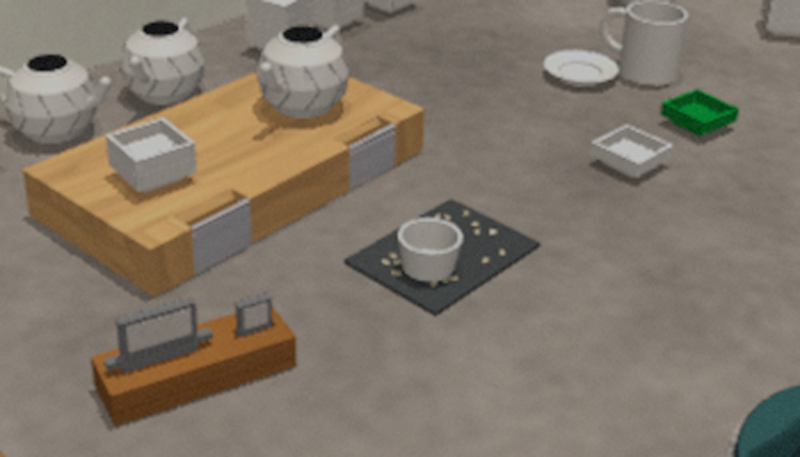

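White dish candidates in the top view: the white one at about (409,297) and the green look-alike at (457,300). The white one fits; the green is excluded. The stack is in the left bay at about (257,197), so the left pocket at (259,230) is the target. The rack is at (215,272), with the wide holder at its left end.

```bash
cat > h.py <<'E'
from station import ctrl,camera,camera_info,models
import cv2,numpy as np
from scipy.spatial.transform import Rotation as R
def q(psi): return [np.cos(psi/2),np.sin(psi/2),0,0]   # tool down, tool x at heading psi, tool y at psi-90deg
def campose(n):
    i=camera_info(n)
    if n!="wrist": return i["K"],R.from_quat(i["attitude"]).as_matrix(),np.array(i["xyz"])
    T=i["T_tool_cam"]; Rt=R.from_quat(ctrl.get_orientation()).as_matrix(); p=np.array(ctrl.get_position())
    return i["K"],Rt@T[:3,:3],Rt@T[:3,3]+p
def rays(n,K,uv):   # camera-frame rays, scaled to unit depth
    x=(np.asarray(uv,float)-[K[0,2],K[1,2]])/K[0,0]
    if n=="wrist":
        r=np.linalg.norm(x,axis=-1,keepdims=True)+1e-12; x=x/r*np.tan(r)
    return np.concatenate([x[...,:1],-x[...,1:],-np.ones_like(x[...,:1])],-1)
def onplane(n,P,uv,z):
    K,Rm,t=P; d=rays(n,K,uv)@Rm.T; return t+d*((z-t[2])/d[...,2:])
def cloud(n,P,depth):
    K,Rm,t=P; v,u=np.mgrid[:480,:640]
    return (rays(n,K,np.stack([u,v],-1))*depth[...,None])@Rm.T+t
def pix(n,P,X):
    K,Rm,t=P; c=(np.asarray(X,float)-t)@Rm; x=np.stack([c[...,0],-c[...,1]],-1)/-c[...,2:]
    if n=="wrist":
        r=np.linalg.norm(x,axis=-1,keepdims=True)+1e-12; x=x/r*np.arctan(r)
    return x*K[0,0]+[K[0,2],K[1,2]]
def snap(tag,n="wrist"):
    P=campose(n); p,d=camera(n); cv2.imwrite(f"pics/{tag}.png",p[:,:,::-1]); np.savez(f"{tag}.npz",p=p,d=d,K=P[0],R=P[1],t=P[2]); return P,p,d
def load(tag):
    f=np.load(f"{tag}.npz"); return (f["K"],f["R"],f["t"]),f["p"],f["d"]
E
python3 - <<'E'
from h import *
P,p,d=snap("top2","top"); C=cloud("top",P,d)
for k in("dish_loose","dish_mid","riser","holder","rack","teapot","round_cup"):
    for r in models.trace("top",k)[:2]:
        m=r["region"]&(d>0); X=C[m]; top=X[X[:,2]>np.percentile(X[:,2],60)]
        v,u=np.nonzero(r["region"]); rc=cv2.minAreaRect(np.stack([u,v],-1).astype(np.float32))
        print(k,round(r["p"],2),np.round(rc[0]),"med",np.round(np.median(X,0)),"z",np.round(np.percentile(X[:,2],[5,50,95])),np.round(onplane("top",P,np.array(rc[0]),np.percentile(X[:,2],90))),rc[2],np.round(rc[1]))
for ps in [np.pi,0,2.9]: print(ps, ctrl.solve_ik([500,0,300],q(ps)))
E
```

```text
dish_loose 0.71 [457. 299.] med [ 383. -395.   13.] z [ 8. 13. 29.] [ 383. -393.   26.] 10.30484676361084 [24. 22.]
dish_loose 0.71 [295. 200.] med [633.  59.  49.] z [30. 49. 54.] [646.  50.  53.] -0.0 [130.  70.]
dish_mid 0.95 [256. 197.] med [647. 154.  79.] z [72. 79. 93.] [643. 153.  92.] 8.13010311126709 [23. 24.]
riser 0.71 [295. 200.] med [634.  61.  49.] z [30. 49. 54.] [646.  50.  53.] -0.0 [132.  70.]
holder 0.57 [204. 269.] med [453. 289.  67.] z [24. 67. 78.] [451. 286.  77.] 18.43494987487793 [29.  6.]
rack 0.7 [216. 273.] med [443. 256.  29.] z [22. 29. 35.] [445. 263.  34.] 19.29004669189453 [56. 18.]
rack 0.6 [458. 240.] med [ 550. -406.    9.] z [ 0.  9. 16.] [ 548. -403.   15.] 90.0 [30. 32.]
teapot 0.86 [331. 192.] med [647. -47. 119.] z [ 93. 119. 133.] [650. -47. 131.] 35.83765411376953 [37. 40.]
round_cup 0.92 [301. 286.] med [414.  29.  14.] z [ 5. 14. 40.] [412.  29.  38.] 90.0 [20. 20.]
3.141592653589793 [-0.45842876  0.2374656   0.44682614  2.04661139 -0.13179386  0.88435511
  1.63202058]
0 [-0.98161708  0.45488535  1.23642969  2.06225207 -0.52054091  0.98718367
 -1.04465781]
2.9 [-0.48567476  0.24041778  0.48095492  2.04759272 -0.14281972  0.88500209
  1.40343057]
```

Run:
```python
from h import *
for tag,pos in(("w_rack",[480,280,240]),("w_stack",[610,155,250]),("w_dish",[430,-262,200])):
    ctrl.move_to(pos,q(np.pi)); P,p,d=snap(tag); print(tag,ctrl.get_clock(),np.round(ctrl.get_position(),1))
    for k in {"w_rack":["holder","rack"],"w_stack":["dish_mid","riser","pocket_left"],"w_dish":["dish_loose"]}[tag]:
        for j,r in enumerate(models.trace("wrist",k)[:3]):
            np.save(f"{tag}_{k}_{j}.npy",r["region"]); print(k,round(r["p"],2),np.round(r["bbox"]))
a=[cv2.resize(cv2.imread(f"pics/{t}.png"),(400,300)) for t in("w_rack","w_stack","w_dish","top2")]
cv2.imwrite("pics/m.png",np.vstack([np.hstack(a[:2]),np.hstack(a[2:])]))
```

```text
w_rack 3.0667 [479.6 281.5 240. ]
holder 0.63 [290. 162. 376. 197.]
rack 0.65 [224. 120. 386. 212.]
w_stack 3.9667 [608.9 156.9 249.6]
dish_mid 0.79 [280. 210. 355. 293.]
dish_mid 0.6 [ 64. 141. 400. 323.]
pocket_left 0.81 [ 62. 141. 399. 325.]
pocket_left 0.37 [293. 209. 359. 222.]
w_dish 5.8417 [ 431.3 -261.   200.1]
dish_loose 0.89 [281. 118. 356. 198.]
dish_loose 0.72 [ 60. 233. 151. 341.]
dish_loose 0.69 [142. 124. 213. 195.]
```

View pics/m.png

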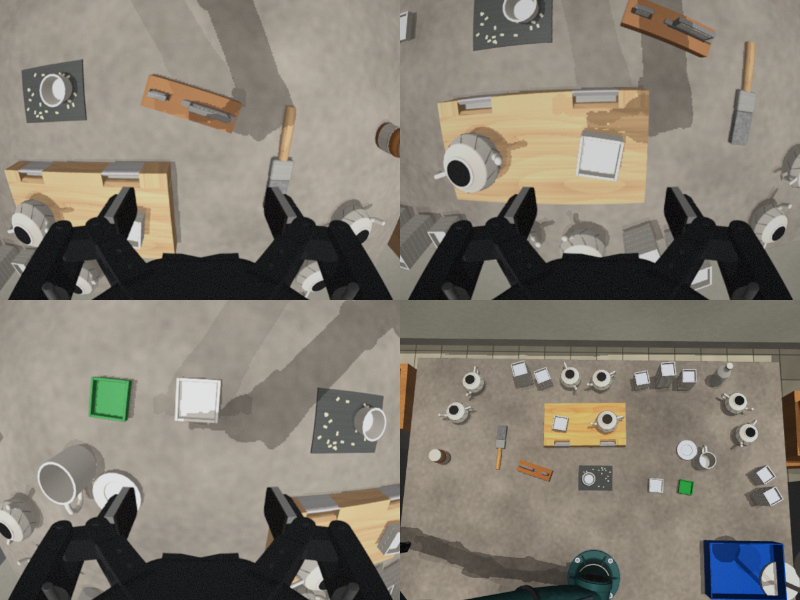

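The wrist view confirms it: the white square dish is at (318,158) and the green one at (177,159), so I take the white one. The stack shows at (318,252) in the stack view, and the rack's wide holder at (333,180) in the rack view. Next I fit the poses to the masks.

```bash
cat > fit.py <<'E'
from h import *
from scipy.optimize import minimize
def box(x0,x1,y0,y1,z0,z1): return np.array([[x,y,z] for x in(x0,x1) for y in(y0,y1) for z in(z0,z1)],float)
def sq(s,z): return box(-s/2,s/2,-s/2,s/2,z,z)
def dish(z): return np.vstack([sq(60,z+26),sq(60,z+10),sq(48,z+10),sq(38,z)])
DISH=[dish(0)]; STACK=[np.vstack([sq(60,92),sq(60,76)]),dish(50)]
RACK=[box(-25,25,-75,75,0,30),box(-4,4,-2,58,30,75),box(-4,4,-14,70,30,41),box(-4,4,-64,-36,30,58)]
HOLD=[box(-4,4,-30,30,30,75),box(-4,4,-42,42,36,41)]
RISER=[box(0,170,-180,180,0,50)]
S=2
def fit(P,mask,parts,x0,hull=False,name="wrist"):
    K,Rm,t=P; f=K[0,0]
    cs,_=cv2.findContours(mask.astype(np.uint8),cv2.RETR_EXTERNAL,cv2.CHAIN_APPROX_NONE)
    c=max(cs,key=cv2.contourArea)[:,0]
    und=lambda r: r[:,:2]*[1,-1]*f
    a=und(rays(name,K,c)); 
    lo=a.min(0)-30; sz=((a.max(0)-lo+30)*S).astype(int)
    tof=lambda a:np.round((a-lo)*S*16).astype(np.int32)
    M=np.zeros(sz[::-1],np.uint8)
    cv2.fillPoly(M,[cv2.convexHull(tof(a)) if hull else tof(a)],1,shift=4)
    def model(x):
        G=np.zeros_like(M); cc,s=np.cos(x[2]),np.sin(x[2])
        for p in parts:
            X=p@np.array([[cc,s,0],[-s,cc,0],[0,0,1]])+[x[0],x[1],0]; k=(X-t)@Rm
            cv2.fillConvexPoly(G,cv2.convexHull(tof(k[:,:2]*[1,-1]/-k[:,2:]*f)),1,shift=4)
        return G
    cost=lambda x:float((model(x)!=M).sum())
    b=np.array(x0,float)
    for k in(12,4,1.5):
        sim=np.array([b]+[b+np.eye(3)[i]*[k,k,k/60][i] for i in range(3)])
        b=minimize(cost,b,method="Nelder-Mead",options=dict(initial_simplex=sim,xatol=.01,fatol=.5)).x
    return b,cost(b)/M.sum()
E
python3 - <<'E'
from fit import *
out={}
def show(n,r): print(n,np.round(r[0],2),"yawdeg",round(np.degrees(r[0][2]),2),"xor",round(r[1],3))
L=lambda n:np.load(n+".npy")
P,p,d=load("w_dish"); m=L("w_dish_dish_loose_0"); show("dish",fit(P,m,DISH,[387,-262,0.]))
C=cloud("wrist",P,d)[m]; print(np.percentile(C[:,2],[2,50,98]),(d[m]>0).mean(), cv2.minAreaRect(C[C[:,2]>21][:,:2].astype(np.float32)))
P,p,d=load("w_stack"); m=L("w_stack_dish_mid_0"); show("stack",fit(P,m,STACK,[643,153,-.1]))
C=cloud("wrist",P,d)[m]; print(np.percentile(C[:,2],[2,50,98]), cv2.minAreaRect(C[C[:,2]>86][:,:2].astype(np.float32)))
r=fit(P,L("w_stack_pocket_left_0"),RISER,[561,53,0.],True); show("riser",r)
C=cloud("wrist",P,d); b=r[0]; print("deck z",np.median(C[np.abs(C[...,2]-50)<8][:,2]))
for nm,z in(("front",50),): print("front edge px",pix("wrist",P,[[b[0],b[1]-180*0+100,50],[b[0],b[1]-100,50]]))
P,p,d=load("w_rack"); m=L("w_rack_rack_0")|L("w_rack_holder_0")
show("rack",fit(P,m,RACK,[446,263,-.3])); show("rack2",fit(P,m,RACK,[446,263,-.3+np.pi]))
show("holder",fit(P,L("w_rack_holder_0"),[h-[0,0,0] for h in HOLD],[453,289,-.3]))
# crops for viewing
P,p,d=load("w_stack"); cv2.imwrite("pics/c_stack.png",cv2.resize(p[120:340,50:420,::-1],(800,476),interpolation=cv2.INTER_CUBIC))
E
```

```text
dish [ 3.9027e+02 -2.6581e+02 -6.0000e-02] yawdeg -3.41 xor 0.03
[10.11367365 12.35717508 27.02886068] 0.9936824943957612 ((386.57574462890625, -265.5423889160156), (60.25675582885742, 68.33261108398438), 86.50910186767578)
stack [ 6.5100e+02  1.5316e+02 -1.6000e-01] yawdeg -9.24 xor 0.103
[76.44066256 78.5395296  92.83360979] ((605.3458862304688, 160.432373046875), (60.5146369934082, 145.2921142578125), 81.46826171875)
riser [5.5814e+02 4.7400e+01 2.0000e-02] yawdeg 1.26 xor 0.093
deck z 49.92667561744153
front edge px [[311.38279423 146.91149751]
 [116.00611559 155.85400298]]
rack [ 4.4806e+02  2.6680e+02 -3.1000e-01] yawdeg -17.76 xor 0.035
rack2 [448.06 266.8    2.83] yawdeg 162.24 xor 0.035
holder [ 4.5575e+02  2.9367e+02 -3.2000e-01] yawdeg -18.32 xor 0.117
```

View pics/c_stack.png

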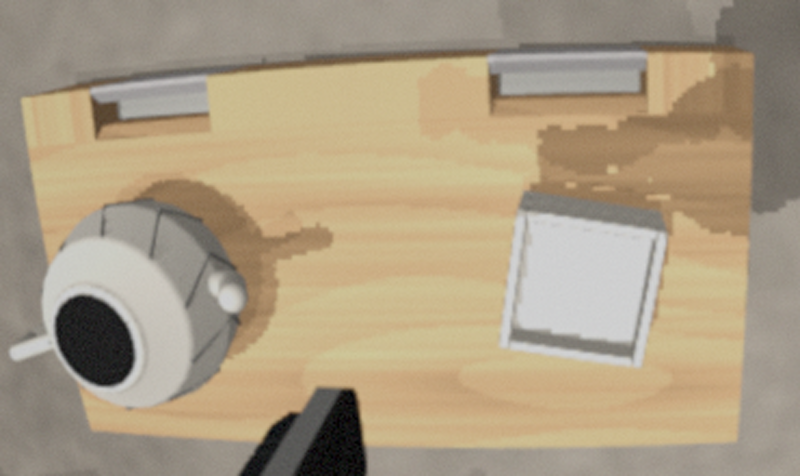

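The crop shows the left pocket mouth from (490,52) to (647,112) and the right pocket mouth from (93,77) to (210,137). The stack rim is at about (585,285), turned roughly 8°. The stack mask probably covers only the upper dish, so I refit using depth and the edges I picked.

Run:
```python
from fit import *
L=lambda n:np.load(n+".npy")
def show(n,r): print(n,np.round(r[0],2),"yawdeg",round(np.degrees(r[0][2]),2),"xor",round(r[1],3))
def ring(C,zr,x0):
    X=C[(np.abs(C[...,2]-zr)<3)&(np.hypot(C[...,0]-x0[0],C[...,1]-x0[1])<50)][:,:2]
    def cost(x):
        c,s=np.cos(x[2]),np.sin(x[2]); e=np.abs((X-x[:2])@np.array([[c,-s],[s,c]])).max(1)
        return np.minimum((e-28)**2,36).mean()
    r=min((minimize(cost,[x0[0],x0[1],a],method="Nelder-Mead",options=dict(xatol=.01,fatol=1e-5,initial_simplex=np.array([[x0[0]+dx,x0[1]+dy,a+da] for dx,dy,da in((0,0,0),(5,0,0),(0,5,0),(0,0,.1))]))) for a in np.linspace(-.4,.4,5)),key=lambda r:r.fun)
    return r.x,r.fun
P,p,d=load("w_dish"); show("dish ring",ring(cloud("wrist",P,d),26,[389,-265]))
P,p,d=load("w_stack"); m=L("w_stack_dish_mid_0"); C=cloud("wrist",P,d)
show("mid mask",fit(P,m,STACK[:1],[650,153,-.15])); show("mid ring",ring(C,92,[650,153]))
k=800/370
px=lambda a:np.array(a,float)/k+[50,120]
print("L pocket",np.round(onplane("wrist",P,px([[490,52],[647,50],[647,108],[491,114]]),50),1).tolist())
print("R pocket",np.round(onplane("wrist",P,px([[93,90],[208,76],[210,130],[96,138]]),50),1).tolist())
print("riser corners",np.round(onplane("wrist",P,px([[23,98],[752,52],[738,440],[92,430]]),50),1).tolist())
# depth: around the left pocket, profile along x at pocket centre
for y in (120,135,145,150,155,170,180,190):
    s=(np.abs(C[...,1]-y)<1.5)&(C[...,0]>535)&(C[...,0]<590); X=C[s]; X=X[np.argsort(X[:,0])]
    print(y,[(int(a),int(z)) for a,_,z in X[::3]])
P,p,d=load("w_rack"); C=cloud("wrist",P,d); m=L("w_rack_holder_0")
X=C[(C[...,2]>60)&(np.hypot(C[...,0]-454,C[...,1]-290)<50)]
print(len(X),X.mean(0),cv2.minAreaRect(X[:,:2].astype(np.float32)))
show("holder pane",fit(P,m,[box(-4,4,-30,30,30,75)],[453,289,-.3]))
v,u=np.nonzero(m); cv2.imwrite("pics/c_rack.png",cv2.resize(p[100:230,210:400,::-1],(760,520),interpolation=cv2.INTER_CUBIC))
```

```text
dish ring [ 3.9003e+02 -2.6569e+02 -6.0000e-02] yawdeg -3.62 xor 1.52
mid mask [ 6.4710e+02  1.5378e+02 -1.6000e-01] yawdeg -9.21 xor 0.045
mid ring [ 6.4667e+02  1.5381e+02 -1.6000e-01] yawdeg -9.03 xor 1.47
L pocket [[555.1, 115.5, 50.0], [554.5, 182.1, 50.0], [579.5, 182.4, 50.0], [582.0, 115.3, 50.0]]
R pocket [[562.0, -83.1, 50.0], [559.9, -16.6, 50.0], [585.1, -17.9, 50.0], [585.8, -84.4, 50.0]]
riser corners [[562.4, -130.2, 50.0], [554.4, 227.4, 50.0], [744.3, 232.6, 50.0], [752.6, -127.4, 50.0]]
120 [(535, 0), (536, 0), (537, 0), (538, 0), (539, 0), (540, 1), (541, 1), (542, 0), (543, 0), (544, 1), (545, 0), (546, 1), (548, 0), (549, 0), (550, 0), (551, 0), (552, 0), (553, 0), (554, 0), (555, -1), (556, 47), (556, 17), (556, 0), (557, 48), (557, 49), (558, 50), (559, 49), (560, 48), (561, 46), (563, 44), (564, 43), (564, 41), (566, 28), (567, 27), (568, 27), (569, 28), (570, 27), (571, 26), (572, 26), (573, 26), (575, 29), (576, 25), (577, 32), (577, 36), (577, 43), (578, 43), (579, 45), (579, 46), (580, 45), (580, 47), (581, 48), (582, 49), (583, 50), (584, 50), (585, 50), 
[... 6637 characters left out ...]
55, 39), (555, 23), (555, 22), (555, 49), (556, 50), (557, 50), (557, 51), (558, 50), (559, 51), (560, 50), (561, 51), (562, 51), (563, 50), (564, 50), (564, 49), (565, 49), (566, 49), (567, 50), (568, 49), (569, 49), (570, 50), (571, 50), (571, 49), (572, 48), (572, 50), (573, 49), (574, 50), (575, 51), (575, 49), (576, 49), (577, 49), (578, 51), (579, 49), (580, 50), (580, 48), (581, 49), (582, 48), (583, 49), (584, 49), (585, 48), (586, 48), (587, 50), (588, 49), (589, 49)]
30927 [466.08931197 290.44992268 315.36487605] ((465.9137878417969, 289.2640075683594), (95.949462890625, 33.42866134643555), 76.80345153808594)
holder pane [ 4.5544e+02  2.9331e+02 -3.2000e-01] yawdeg -18.27 xor 0.181
```

View pics/c_rack.png

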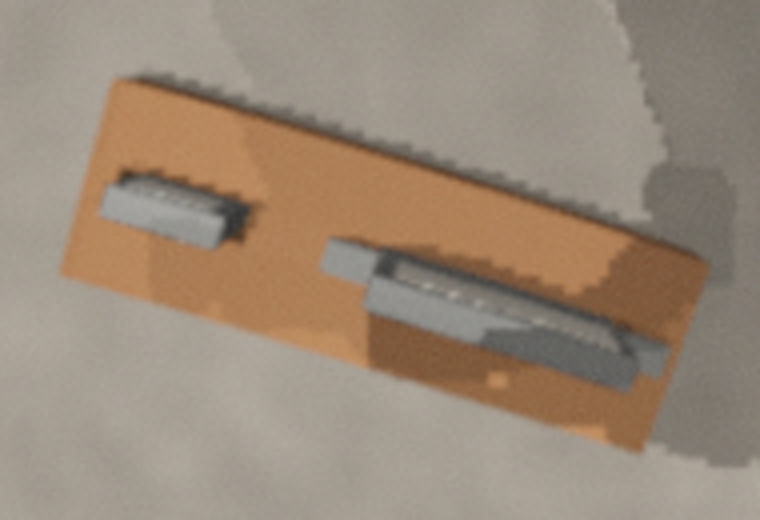

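The crop shows the wide holder along (330,255)–(670,360) in the rack and the tag at (170,210), which agrees with the fit. The measurements agree with each other:
- **Dish:** (390.1, -265.7), turned -3.5°
- **Stack:** (646.9, 153.8), turned -9.1°
- **Pocket:** (570.0, 148.8), turned +1.3°
- **Holder:** about (456, 293.4), turned -17.9°

Now I grasp the dish.

Run:
```python
from h import *
a=q(np.pi-.062)
ctrl.move_to([390.1,-265.7,90],a)
print(ctrl.servo_line([390.1,-265.7,7],velocity=100,force_limit=8),np.round(ctrl.get_position(),1))
ctrl.gripper_close(40); print(ctrl.get_gripper_width(),ctrl.get_grip_force())
ctrl.servo_line([390.1,-265.7,110],velocity=120); ctrl.wait(.1)
P,p,d=snap("held"); print(ctrl.get_clock(),np.round(P[2],1),np.round(ctrl.get_position(),1),ctrl.get_gripper_width(),ctrl.get_contact_force())
C=cloud("wrist",P,d); pos=np.array(ctrl.get_position())
s=(np.abs(C[...,0]-pos[0])<45)&(np.abs(C[...,1]-pos[1])<40)&(C[...,2]>95)&(C[...,2]<145)
print(np.histogram(C[s][:,2],bins=range(95,146,3)))
cv2.imwrite("pics/heldc.png",p[100:480,100:540,::-1])
```

```text
False [ 390.5 -265.9    7.5]
58.900264731369084 42.63132154941559
8.9417 [ 311.4 -260.8  251.9] [ 389.7 -265.4  109.3] 59.02362193791272 [-0.39080046  0.35626249 -0.90831233]
(array([   0,    0,    0,    0,    0, 2817, 9699, 1106, 1261, 1436, 4954,
        872,  337,  364,  381,  403]), array([ 95,  98, 101, 104, 107, 110, 113, 116, 119, 122, 125, 128, 131,
       134, 137, 140, 143]))
```

View pics/heldc.png

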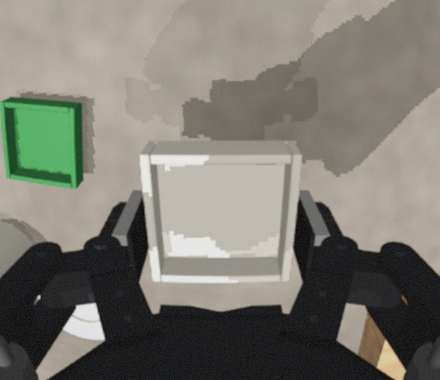

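The dish is gripped squarely: its rim shows at (143–300, 143–282) in the crop, between the pads. Next I measure its in-hand offset and place it.

```bash
cat >> fit.py <<'E'
def ring(C,zr,x0,tol=3):
    X=C[(np.abs(C[...,2]-zr)<tol)&(np.hypot(C[...,0]-x0[0],C[...,1]-x0[1])<43)][:,:2]
    def cost(x):
        c,s=np.cos(x[2]),np.sin(x[2]); e=np.abs((X-x[:2])@np.array([[c,-s],[s,c]])).max(1)
        return np.minimum((e-28)**2,25).mean()
    b=np.array(x0,float)
    for k in(5,2):
        b=minimize(cost,b,method="Nelder-Mead",options=dict(xatol=.01,fatol=1e-5,initial_simplex=np.array([b,b+[k,0,0],b+[0,k,0],b+[0,0,k/40]]))).x
    return b,cost(b)
E
python3 - <<'E'
from fit import *
P,p,d=load("held"); C=cloud("wrist",P,d)
b,c=ring(C,127.3,[389.7,-265.4,-.06],2.5)
print("held",b,c)
psi0=np.pi-.062
tcp=P[2]-R.from_quat(q(psi0)).as_matrix()@camera_info("wrist")["T_tool_cam"][:3,3]; print("tcp",tcp)
off=b[:2]-tcp[:2]; print("off",off)
# move over the stack, look again at the stack from clear height? use previous fit
yaw=-.159; dpsi=yaw-b[2]; psi=psi0+dpsi
c_,s_=np.cos(dpsi),np.sin(dpsi); o=np.array([[c_,-s_],[s_,c_]])@off
t=np.array([646.9,153.8])-o; print("target",t,psi-np.pi)
ctrl.move_to([t[0],t[1],160],q(psi)); ctrl.wait(.2)
P,p,d=snap("above"); print(ctrl.get_clock(),np.round(ctrl.get_position(),2))
C=cloud("wrist",P,d); z=ctrl.get_position()[2]
print("held now",ring(C,z+18.3,[646.9,153.8,yaw],2.5))
cv2.imwrite("pics/abovec.png",p[100:480,100:540,::-1])
E
```

```text
held [ 3.88566161e+02 -2.65537034e+02 -6.21344713e-02] 2.6314666820537824
tcp [ 389.78226963 -265.50281502  109.39478228]
off [-1.21610856 -0.03421944]
target [648.11371719 153.71644416] -0.1588655286890881
10.9917 [648.12 152.39 160.06]
held now (array([ 6.47146414e+02,  1.51826661e+02, -1.61432469e-01]), np.float64(2.641371492911786))
```

View pics/abovec.png

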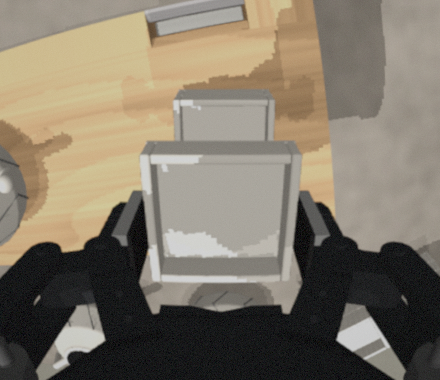

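Run:
```python
from fit import *
A=np.array([ctrl.get_position() for _ in range(8)]); print(ctrl.get_clock(),A.mean(0),A.std(0))
P,p,d=load("above"); C=cloud("wrist",P,d)
for z in(92,91): print(ring(C,z,[646.9,153,-.159],2.5), ((np.abs(C[...,2]-z)<2.5)&(np.hypot(C[...,0]-646.9,C[...,1]-153)<43)).sum())
X=C[(np.abs(C[...,2]-92)<2.5)&(np.hypot(C[...,0]-646.9,C[...,1]-153)<50)]
c,s=np.cos(-.159),np.sin(-.159); e=(X[:,:2]-[646.9,153])@np.array([[c,-s],[s,c]])
print(np.percentile(e[:,0],[1,5,50]),np.histogram(e[:,1],bins=np.arange(-34,35,2)))
```

```text
10.9917 [648.12462334 152.38575757 160.05625811] [0. 0. 0.]
(array([ 6.46849881e+02,  1.54006528e+02, -1.54783919e-01]), np.float64(1.4627575712490792)) 1179
(array([ 6.46783713e+02,  1.54038905e+02, -1.53130952e-01]), np.float64(1.5223979102963705)) 1217
[-30.01867461 -29.80394326 -26.87170731] (array([  0,   0,  57, 135,  85,  25,  25,  31,  24,  31,  24,  28,  26,
        21,  24,  18,  24,  18,  24,  22,  20,  28,  22,  28,  21,  24,
        25,  21,  26,  22, 102, 138,  60,   0]), array([-34, -32, -30, -28, -26, -24, -22, -20, -18, -16, -14, -12, -10,
        -8,  -6,  -4,  -2,   0,   2,   4,   6,   8,  10,  12,  14,  16,
        18,  20,  22,  24,  26,  28,  30,  32,  34]))
```

Run:
```python
from fit import *
psi=np.pi-.157; goal=np.array([647.83,154.5]); cmd=goal+[0,1.3]
for z in(125,110):
    ctrl.servo_line([*cmd,z],q(psi),velocity=80); ctrl.wait(.3); pos=np.array(ctrl.get_position()); print(pos,cmd)
    cmd=cmd+(goal-pos[:2])
P,p,d=snap("near"); C=cloud("wrist",P,d)
print("held",ring(C,pos[2]+18.3,[*goal,-.159],2.5),ctrl.get_clock())
```

```text
[648.1611605  155.8166249  125.49578431] [647.83 155.8 ]
[647.74007725 154.50132748 110.22365193] [647.4988395 154.4833751]
held (array([ 6.46763412e+02,  1.54391423e+02, -1.56841734e-01]), np.float64(2.668210520268083)) 12.575
```

Run:
```python
from fit import *
f0=np.array(ctrl.get_contact_force())
h=ctrl.servo_line([647.6,154.15,92],velocity=40,force_limit=6); print(h,np.round(ctrl.get_position(),2),np.array(ctrl.get_contact_force())-f0)
if not h:
    h=ctrl.servo_line([647.6,154.15,86.5],velocity=15,force_limit=4); ctrl.wait(.2); print(h,np.round(ctrl.get_position(),2),np.array(ctrl.get_contact_force())-f0,ctrl.get_moment(),ctrl.get_clock())
```

```text
False [647.52 154.05  91.71] [ 0.2927457 -0.0046362 -0.690949 ]
True [648.13 154.17  89.82] [-0.56924657 -0.48809194  6.23932736] [-0.05952149  0.09239381 -0.04704636] 13.6583
```

Contact came at 89.8 mm, and 89.5 was expected, so the dish is seated. I release it, rise and check.

Run:
```python
from fit import *
p0=ctrl.get_position()
ctrl.let_go(); ctrl.servo_line([p0[0],p0[1],200],velocity=150); ctrl.move_to([610,155,250],q(np.pi)); ctrl.wait(.2)
P,p,d=snap("placed"); C=cloud("wrist",P,d); print(ctrl.get_clock(),ctrl.get_position())
print("top ring",ring(C,108,[647,154,-.157],3))
s=np.hypot(C[...,0]-647,C[...,1]-154)<30; e=C[s]; e=e[e[:,2]<140]
r=e[e[:,2]>103]; A=np.c_[r[:,:2]-[647,154],np.ones(len(r))]; print("rim plane",np.linalg.lstsq(A,r[:,2],rcond=None)[0],len(r))
f=e[e[:,2]<100]; A=np.c_[f[:,:2]-[647,154],np.ones(len(f))]; print("floor plane",np.linalg.lstsq(A,f[:,2],rcond=None)[0],len(f))
# pocket walls near z 28 floor region
for y in (120,130,140,150,160,170,178):
    g=C[(np.abs(C[...,1]-y)<2)&(C[...,0]>560)&(C[...,0]<582)]; lo=g[g[:,2]<32]; print(y,np.round([lo[:,0].min(),lo[:,0].max()],1),end=" ")
g=C[(C[...,2]<32)&(C[...,2]>22)&(np.abs(C[...,0]-570)<4)&(np.abs(C[...,1]-149)<45)]; print("y",g[:,1].min(),g[:,1].max())
cv2.imwrite("pics/placedc.png",cv2.resize(p[120:330,200:480,::-1],(800,600)))
```

```text
15.5417 [609.74558127 154.85112833 248.44829757]
top ring (array([ 6.47231215e+02,  1.53916659e+02, -1.55115172e-01]), np.float64(1.4876642594573497))
rim plane [-1.25808228e-02  8.95602529e-04  1.07272596e+02] 570
floor plane [ 1.44162307e-01 -2.07216145e-02  9.30111519e+01] 3234
120 [566.2 577.2] 130 [566.4 577.2] 140 [566.6 577. ] 150 [566.5 575.8] 160 [565.6 575.5] 170 [565.6 576.3] 178 [565.5 576. ] y 113.9807282099519 182.42815365391164
```

View pics/placedc.png

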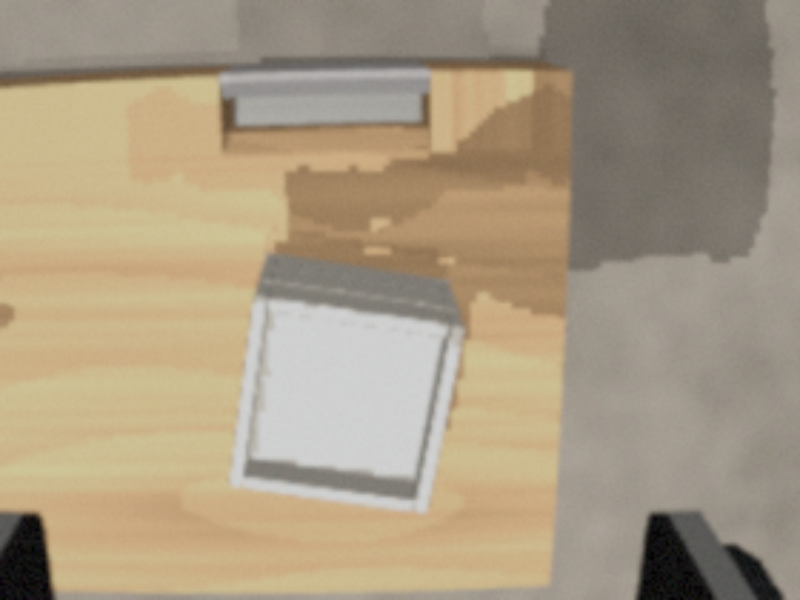

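The dish is nested: its rim shows at (235–460, 295–510), level and square, and the ring fit is within 0.5 mm of the stack. Next is the holder. I look from close by in the grasp attitude first.

Run:
```python
from fit import *
yaw=-.311; psi=yaw+np.pi/2
ctrl.move_to([456.2,293.4,130],q(psi)); ctrl.wait(.2)
P,p,d=snap("hold1"); print(ctrl.get_clock(),np.round(ctrl.get_position(),2))
C=cloud("wrist",P,d); s=(C[...,2]>69)&(C[...,2]<80)&(np.hypot(C[...,0]-456,C[...,1]-293.4)<42)
X=C[s]; c_,s_=np.cos(yaw),np.sin(yaw); e=(X[:,:2]-[456.2,293.4])@np.array([[c_,-s_],[s_,c_]])
print(len(X),"z",np.percentile(X[:,2],[5,50,95]))
print("thick",np.percentile(e[:,0],[2,10,50,90,98]),"width",np.percentile(e[:,1],[1,5,50,95,99]),"slope",np.polyfit(e[:,1],e[:,0],1))
```

```text
17.2917 [456.71 293.15 130.25]
1486 z [71.90623875 74.69818038 75.79981005]
thick [-4.29177148 -3.49111258 -0.04329259  3.3929685   4.00583737] width [-28.32869508 -25.34706102   4.26532492  28.94155099  30.57404394] slope [ 0.00570038 -0.08942238]
```

Run:
```python
from fit import *
psi=-.315+np.pi/2; x,y=456.2,293.6
print(ctrl.servo_line([x,y,42],q(psi),velocity=100,force_limit=8),np.round(ctrl.get_position(),2))
f0=np.array(ctrl.get_contact_force())
ctrl.gripper_close(25); print(ctrl.get_gripper_width(),ctrl.get_grip_force(),np.array(ctrl.get_contact_force())-f0,np.round(ctrl.get_position(),2))
ctrl.gripper_close(90); print(ctrl.get_gripper_width(),ctrl.get_grip_force(),np.array(ctrl.get_contact_force())-f0)
ctrl.servo_line([x,y,125],velocity=90); print(np.round(ctrl.get_position(),2),np.array(ctrl.get_contact_force())-f0)
# to the pocket, high
psi2=.0224+np.pi/2
ctrl.move_to([570,148.5,150],q(psi2)); ctrl.wait(.3)
P,p,d=snap("hold2"); pos=np.array(ctrl.get_position()); print(ctrl.get_clock(),np.round(pos,2),ctrl.get_gripper_width(),"psi",2*np.arctan2(*np.array(ctrl.get_orientation())[[1,0]]))
C=cloud("wrist",P,d); e=C-pos; s=(np.abs(e[...,0])<14)&(np.abs(e[...,1])<50)&(e[...,2]>-45)&(e[...,2]<45)
np.save("e.npy",e[s]); print(np.histogram(e[s][:,2],bins=range(-45,46,5)),np.percentile(e[s][:,1],[1,50,99]))
cv2.imwrite("pics/hold2c.png",p[60:480,60:600,::-1])
```

```text
False [456.63 293.65  42.4 ]
7.468806930708983 27.79089242219925 [-0.60268978  0.18815204  0.96830147] [456.33 293.64  42.14]
7.076086520800792 87.88950562477112 [-1.53034517  1.84517088  4.21459019]
[455.74 293.53 124.53] [-0.7193597   0.77818307 -0.20608497]
21.4167 [569.37 149.76 149.68] 6.865819028774902 psi 1.5952910364676627
(array([   0,    0,    0,    0,    0,    0,    0,   11,  590,  137,  302,
        348,  384,  464,  597, 3209,  793,  444]), array([-45, -40, -35, -30, -25, -20, -15, -10,  -5,   0,   5,  10,  15,
        20,  25,  30,  35,  40,  45])) [-26.28572603  11.25123067  42.02847981]
```

View pics/hold2c.png

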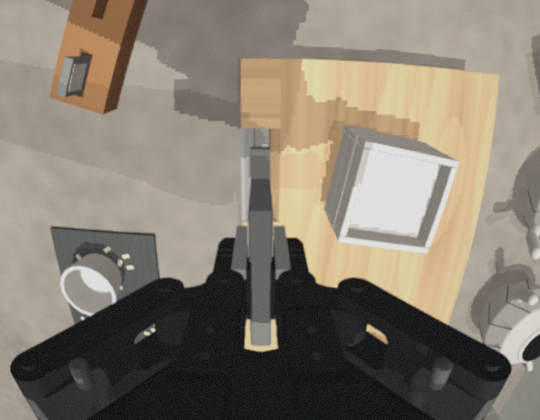

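Run:
```python
from fit import *
e=np.load("e.npy")
t=e[(e[:,2]>29)&(e[:,2]<37)&(np.abs(e[:,1])<34)]; print("top z",np.percentile(t[:,2],[10,50,90]),"x by y:")
for y in range(-25,31,10):
    g=t[np.abs(t[:,1]-y)<5]; 
    if len(g)>20: print(y,len(g),np.percentile(g[:,0],[3,50,97]).round(2))
g=e[(e[:,2]>-5)&(e[:,2]<5)&(e[:,1]>25)]; print("shoulder",len(g),np.percentile(g[:,0],[3,50,97]),g[:,1].max(),np.percentile(g[:,1],[50,97]),np.percentile(g[:,2],[10,50,90]))
print("top y range",np.percentile(t[:,1],[.5,99.5]))
# pocket in this picture
P,p,d=load("hold2"); C=cloud("wrist",P,d)
for y in (160,165,170,175,179):
    g=C[(np.abs(C[...,1]-y)<2)&(C[...,0]>545)&(C[...,0]<590)&(C[...,2]<55)]; lo=g[(g[:,2]<32)&(g[:,2]>15)]; m=g[(g[:,2]<46)&(g[:,2]>15)]
    print(y,len(lo),np.round([lo[:,0].min(),lo[:,0].max(),m[:,0].min(),m[:,0].max()],1) if len(lo) else "")
g=C[(C[...,2]<45)&(C[...,2]>20)&(np.abs(C[...,0]-570)<6)&(np.abs(C[...,1]-149)<45)]; print("pocket ymax",np.percentile(g[:,1],[50,99,100]))
```

```text
top z [31.38929012 32.48630289 35.25844544] x by y:
-25 316 [-3.71  0.21  4.01]
-15 408 [-3.67  0.09  3.99]
-5 508 [-4.46 -0.03  4.37]
5 644 [-11.37  -0.4   11.19]
15 1061 [-9.62 -0.6   8.81]
25 658 [-4.52 -0.91  2.76]
shoulder 691 [-4.83003895 -1.16838116  2.48040868] 42.8468095612113 [35.86220019 42.51185644] [-2.35340173 -1.36532761  1.5894506 ]
top y range [-27.92062451  30.81170465]
160 0 
165 60 [564.8 575.7 560.2 579.5]
170 82 [564.7 575.6 560.2 579.3]
175 80 [564.6 575.6 560.8 579.1]
179 9 [565.3 574.  560.7 579. ]
pocket ymax [170.6322104  177.83000745 180.07798535]
```

Run:
```python
from fit import *
a=q(.0224+np.pi/2); goal=np.array([570.35,148.1]); cmd=goal.copy()
for z in(115,95):
    ctrl.servo_line([*cmd,z],a,velocity=80); ctrl.wait(.3); pos=np.array(ctrl.get_position()); print(pos.round(2)); cmd=cmd+(goal-pos[:2])
f0=np.array(ctrl.get_contact_force())
h=ctrl.servo_line([*cmd,67],velocity=35,force_limit=8); print(h,np.round(ctrl.get_position(),2),(np.array(ctrl.get_contact_force())-f0).round(1),ctrl.get_clock())
if not h:
    h=ctrl.servo_line([*cmd,52.5],velocity=15,force_limit=22); ctrl.wait(.4); print(h,np.round(ctrl.get_position(),2),(np.array(ctrl.get_contact_force())-f0).round(1),ctrl.get_gripper_width(),ctrl.get_clock())
```

```text
[570.62 148.16 115.38]
[570.3  148.04  95.25]
False [570.32 148.02  67.11] [-0.4 -0.4  0.4] 23.9583
True [570.41 148.17  56.6 ] [-0.1  0.7  7. ] 6.828358725932045 25.125
```

The stop relaxed back to 7 N, so I step the target down until a steady push holds.

Run:
```python
from fit import *
cmd=[570.3,148.1]; z=56.5; f=0
print(np.array(ctrl.get_contact_force()).round(1))
while f<20 and z>51:
    z-=.5; ctrl.servo_line([*cmd,z],velocity=10); ctrl.wait(.25); F=np.array(ctrl.get_contact_force()); f=F[2]; print(z,np.round(ctrl.get_position(),2),F.round(1),round(ctrl.get_clock(),2))
P,p,d=snap("home"); C=cloud("wrist",P,d); pos=np.array(ctrl.get_position())
g=C[(np.abs(C[...,0]-569.5)<3.5)&(C[...,1]>148+33)&(C[...,1]<148+41)&(C[...,2]<75)]; print("shoulder top z",np.percentile(g[:,2],[10,50,90]),len(g))
g=C[(np.abs(C[...,0]-569.5)<6)&(C[...,1]>148+46)&(C[...,1]<148+60)&(C[...,2]<75)]; print("deck z beside",np.percentile(g[:,2],[10,50,90]),len(g))
cv2.imwrite("pics/homec.png",cv2.resize(p[60:400,140:480,::-1],(600,600)))
```

```text
[-0.2  0.9  6.4]
56.0 [570.46 148.17  56.66] [-1.9  0.1  7.8] 25.62
55.5 [570.45 148.18  56.29] [-2.1 -0.5  9.8] 26.12
55.0 [570.51 148.2   56.23] [-2.3  1.2 12.2] 26.62
54.5 [570.52 148.25  56.19] [-3.1  0.4 14.8] 27.12
54.0 [570.54 148.21  56.17] [-3.8  0.8 20. ] 27.62
53.5 [570.53 148.25  56.12] [-5.7  0.6 23.5] 28.12
shoulder top z [54.06640554 54.81103409 55.53200592] 324
deck z beside [49.10105963 49.89196141 50.73160545] 1008
```

View pics/homec.png

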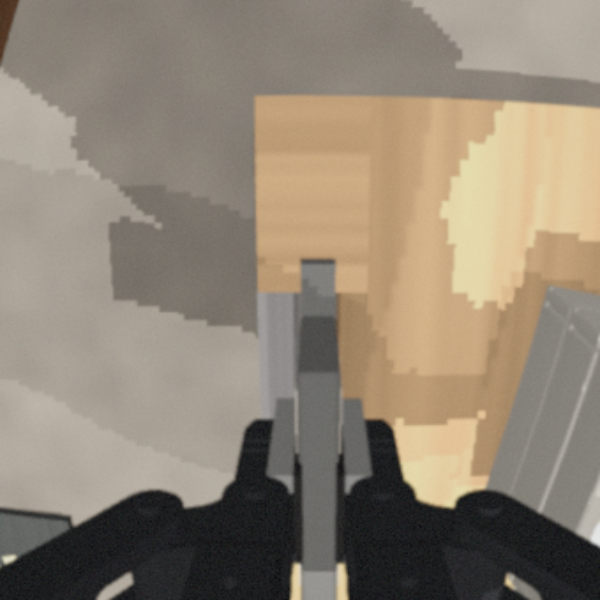

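The blade is behind the lip. The +y shoulder, at (318,275), sits on the shelf edge: its top is 4.9 mm above the deck against a nominal 5. The push has stalled against the hard stop at 23 N, so I hand in.

```bash
python3 -c "
from station import ctrl
print(ctrl.get_contact_force(),ctrl.get_gripper_width()); print(ctrl.hand_in())"
```

```text
[-5.61545797 -0.39193256 23.13250355] 6.712950778521355
the job is handed in; nothing more can be done
None
```

I nested the loose dish squarely on the stack and released it, then pressed the wide label holder fully home in the left pocket; I handed in at about 28 s, still gripping it and pushing down at about 23 N.

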